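# Free the ratchet pawl and close the bottle clamp

## Robot

A 7-joint arm with a two-finger parallel gripper is mounted at the origin on a cart in front of the work surface, level with it; the furniture and walls round the work are solid. World frame = base frame: x ahead of the robot, y to its left, z up, the work surface at z = 0. Lengths are in m, angles in rad, forces in N, time in s.
With the tool pointing down it reaches from about 0.425 to 0.95 m from the base axis. Payload 4.7 kg.
Tool frame: the origin (TCP) lies midway between the tips of the shut fingers; the grasp point (between the pads) lies 19 mm behind it; z points along the fingers, y is the line along which they close (so a half turn about z gives the same grasp; the last joint's range is limited). The gripper opens to 87 mm and grips with 3 to 60 N. Pads are 19 mm wide; open, the fingers measure 117 mm over their backs; the gripper's body (75 mm by 190 mm) begins 51 mm behind the grasp point.
Start: joints at [1.11, 0.469, -0.049, 1.532, 0.024, 1.141, -0.082], TCP at [0.283, -0.613, 0.223] pointing down, gripper open.
Joint ranges: [-2.59, 2.59], [-0.33, 1.99], [-1.39, 1.29], [0.1, 2.45], [-1.04, 4.18], [0.21, 1.99], [-2.66, 2.66]. Speed limits (rad/s): [2.57, 2.57, 3.14, 3.14, 3.14, 3.14, 3.14].

## Interface

Orientations are given as a rotation vector (axis times angle).
In Python, from cell import ctrl gives the robot as it stands.
- The arm moves only by the tool drive_tool, never from a script. Its argument "deltas" is a list of rows, each a list of 6 numbers: the shift along the tool's x, y, z in cm, then the turn, a rotation vector about the tool's x, y, z in degrees. A call has 1 to 8 rows; each row is the pose to reach, as a shift and turn from the pose commanded when the call began, along the tool's axes at that moment; what a row does not reach only later rows make up. A row lasts 1/10 s, in which the tool goes at most 50 mm and 8.59 degrees, less where a joint would pass 70% of its speed; a pose out of reach is approached as far as the arm can. A call with a gripper value outside its range is refused whole. "gripper" is the finger opening in cm, from 0 to 8.7, set as the call begins (left out, the last holds). The fingers move at their own pace and stop on an object; "newtons" is the grip in N (left out, the last holds). Time passes only in rows, so rows that repeat a pose let the fingers close. It gives the time, the measured TCP pose, the force, the opening and the grip force at its end, in the units of the state.
- ctrl.sense(): the state, without advancing time (a new reading comes with each control period).
- ctrl.get_image(name): name is "scene" or "top" or "wrist"; returns a dict with "img" (480x640x3 uint8, blue, green, red), "range_z" (480x640 float32, m along the optical axis (not along the pixel's ray), 0 where there is no reading), "fx", "fy", "cx", "cy" (pixels), "k1" (the pictures are not rectified: a ray, as slopes to the right and down, at radius r is drawn at 1 + k1 r^2 times it, then the intrinsics apply), "R" (3x3) and "t" (3): a world point X has camera coordinates R X + t; the wrist camera has in their place "tool_from_camera" (4x4, takes a point from camera to tool coordinates, whose origin is the TCP and whose axes are the flange's). Camera axes: x right, y down, z forward; pixel columns grow to the right and rows downward; lengths in m; the calibration is good to about 2 mm. A picture is of the moment at which its call begins: read the wrist's pose just before it.
- ctrl.job_done(): hands the job in; it is judged then, once.
The state is a dict: "time": time; "joint_pos": joint angles; "joint_velocities": joint speeds; "joint_efforts": joint torques, N m; "eef_pos": TCP position; "eef_rot": TCP orientation; "wrist_force": force on the tool from outside, world axes, zero at the start; "wrist_torque": the same for the moment, N m; "finger_gap": opening from 0.0 (shut) to 1.0 (fully open); "gripper_force": force on a finger pad.
Only numpy, scipy, OpenCV 4.12 (cv2) and the standard library are available. Lean on these libraries where they do the work, as an engineer would, in place of code of your own. Each camera call takes 0.05 s, during which the arm holds its last target. There are 200 camera calls.

## Task

A small dropper bottle stands in the nest of the bench clamp, whose lever is held up by a ratchet. Press the pawl's thumb tab fully down so that the pawl comes free of the teeth, then push the end of the lever down past the teeth until its rubber pad rests on the bottle's cap, and move clear. Do it all by pressing and pushing with the fingers: leave the bottle standing in its nest, the pawl free, and the timer, marker, tape roll and beaker where they are.

Things in the scene. Friction and masses are not known exactly. Their poses are not given: they have to be found in the camera images.
- clamp: The clamp, fixed to the worktop: aluminium base plate 210 x 80 x 8 mm, from x = -112 to +98 mm. Origin: under the plate, on the worktop, midway across it. Its -x axis points from the lever's hinge towards the bottle and the lever's free end; its +x axis points to the pawl's tab; z is up. The black ring of the nest (38 mm across, top 22 mm above the worktop) is at x = -87 mm. Highest fixed part: the two hinge posts, 101 mm above the worktop.
- lever_hinge (a point): Point on the lever's hinge line (level, along the clamp's y axis), 89 mm above the worktop, at x = +13 mm in the clamp's frame. Does not move as the lever does. A toothed steel hub (40 mm radius over its teeth) turns with the lever about it, between the posts.
- lever_push (a point): Centre of the top face of the flat black push paddle (38 mm along the lever, 28 mm wide, 8 mm thick) at the free end of the steel lever: 146 mm along the lever from the hinge and 10 mm above the lever's centre line. It moves with the lever, on an arc about lever_hinge.
- lever (a joint): Angle of the lever above level (rad): 0 = level, its rubber pad (26 mm disc under the lever, 100 mm from the hinge) resting on the bottle's cap; about 0.6 to 0.76 at the start. While the pawl is engaged the top tooth stops the lever at about 0.6 (it gives by up to 0.1 under a hard push of 40 N, and springs back). Stiff hinge: it stays where it is left, and takes about 2 N on the paddle to push down once the pawl is free.
- pawl_tab (a point): Centre of the top face of the pawl's ribbed steel thumb tab (32 mm along the clamp's x, 28 mm wide), behind the hinge posts on the side away from the bottle, about 64 mm above the worktop at the start. It sinks about 18 mm and shifts about 3 mm away from the lever when pressed fully down.
- pawl (a joint): Angle of the pawl (rad): 0 = hooked over the ratchet teeth (start), 0.30 = tab fully down against its stop, nose well clear of the teeth; clear of them from about 0.14. Its hinge (32 mm behind the lever's and 45 mm lower) is stiff: about 3 N on the tab moves it, and it stays where it is left.
- bottle_centre (a point): Centre, half-way up, of the loose white dropper bottle (25 mm across, 67 mm tall with its coloured cap) that stands upright in the nest, 2 mm clear all round. z is up along the bottle.
- timer: Loose white bench timer, 64 x 64 x 16 mm; origin at the centre of its underside. Leave alone.
- marker: Loose marker pen lying flat, 135 mm long (its y), 17 mm thick; origin at its centre, underneath. Leave alone.
- tape_roll: Loose roll of tape lying flat, 69 mm across, 18 mm high; origin at the centre of its underside. Leave alone.
- beaker: Loose clear plastic beaker standing upright, 69 mm across, 85 mm tall; origin at the centre of its underside. Leave alone.
Not all that is in view belongs to the job. Leave any turquoise or yellow look-alike of the part that bears bottle_centre alone.

How it is judged:
By the outcome, as a careful person would: the job done as asked, in the order asked, and still so for the second after the job is handed in, with the robot touching nothing.
It also fails if it takes over 46 s, if anything falls off the work surface, if the arm or the gripper's body presses on something with over 40 N, if the wrist force passes 120 N, or if a joint passes its speed limit or range.

## Working session

There is one attempt and no reset: what is moved stays moved. The work goes in short steps, Python scripts to look and compute and a tool call to move; the robot and the scene stay as the last step left them, time stands still between calls to the robot, and variables do not carry over. Pictures are saved under pics/ and viewed, at most 10 in all, crops included, and the job is handed in when it is done.

Besides the shell and the picture viewer there is one more tool, called after "Emit:" as name(argument=value, ...) on one line, values as JSON. drive_tool: Moves the arm, as the interface text tells. Its arguments: {"type":"object","properties":{"deltas":{"type":"array","items":{"type":"array","items":{"type":"number"}}},"gripper":{"type":"number"},"newtons":{"type":"number"}},"required":["deltas"]}

```bash
mkdir -p pics; cat > h.py <<'E'
import numpy as np, cv2, pickle
from cell import ctrl
from scipy.spatial.transform import Rotation as Ro
def grab(n):
    s=ctrl.sense(); d=ctrl.get_image(n); d['s']=s
    pickle.dump(d,open(f'pics/{n}.pkl','wb')); return d
def load(n): return pickle.load(open(f'pics/{n}.pkl','rb'))
def ray(d,u,v):
    K=np.array([[d['fx'],0,d['cx']],[0,d['fy'],d['cy']],[0,0,1.]])
    p=cv2.undistortPoints(np.array([[[u,v]]],float),K,np.array([d['k1'],0,0,0.]))[0,0]
    return np.array([p[0],p[1],1.])
def world(d,u,v,z=None):
    r=ray(d,u,v)
    if z is None: zz=np.median([a for a in d['range_z'][v-1:v+2,u-1:u+2].ravel() if a>0] or [0])
    if 'R' in d:
        R=np.array(d['R']);t=np.array(d['t'])
        if z is not None:
            o=-R.T@t; w=R.T@r; return o+w*(z-o[2])/w[2]
        return R.T@(r*zz-t)
    T=np.array(d['tool_from_camera']); Rt=Ro.from_rotvec(d['s']['eef_rot']).as_matrix()
    if z is not None:
        o=Rt@T[:3,3]+d['s']['eef_pos']; w=Rt@T[:3,:3]@r; return o+w*(z-o[2])/w[2]
    return Rt@(T[:3,:3]@(r*zz)+T[:3,3])+d['s']['eef_pos']
def totool(p,s=None):
    s=s or ctrl.sense()
    return Ro.from_rotvec(s['eef_rot']).inv().apply(np.array(p)-s['eef_pos'])*100
E
python3 - <<'E'
from h import *
for n in('scene','top'):
    d=grab(n); cv2.imwrite(f'pics/{n}.png',d['img'])
    print(n,-np.array(d['R']).T@d['t'])
print(ctrl.sense())
E
```

```text
scene [-0.02409546 -0.45953332  0.59268666]
top [ 0.33463615 -0.04066333  1.15214836]
{'time': 0.1, 'joint_pos': array([ 1.11009541,  0.46937482, -0.04860425,  1.53354721,  0.02412143,
        1.14099986, -0.08229672]), 'joint_velocities': array([-0.00115326, -0.00159742, -0.00041126, -0.00217141, -0.00074711,
        0.00149916,  0.00146885]), 'joint_efforts': array([ 5.91979988e-04, -5.09169531e+01, -8.09103088e-02, -2.36828685e+01,
       -6.13996969e-02,  3.45028890e-02,  6.20265337e-05]), 'eef_pos': array([ 0.28228421, -0.6125602 ,  0.22160649]), 'eef_rot': array([-3.06699493e+00, -6.72728287e-01,  7.00471039e-04]), 'wrist_force': array([ 0.28471901,  0.09152113, -0.76797176]), 'wrist_torque': array([-0.0176757 ,  0.02891824, -0.07509729]), 'gripper_force': 0.0, 'finger_gap': 1.0024702203002143}
```

View pics/scene.png

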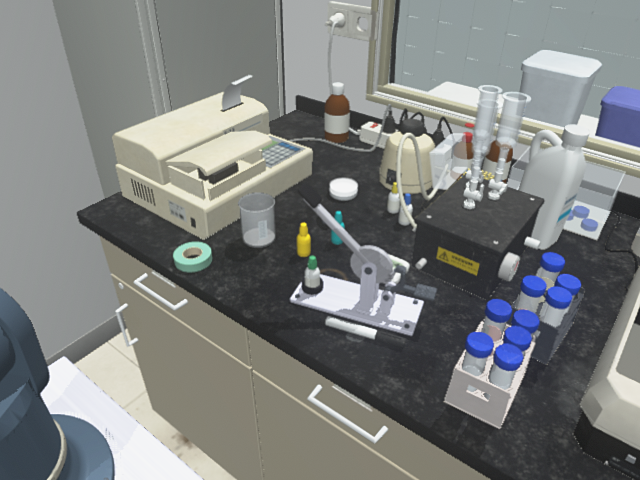

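View pics/top.png

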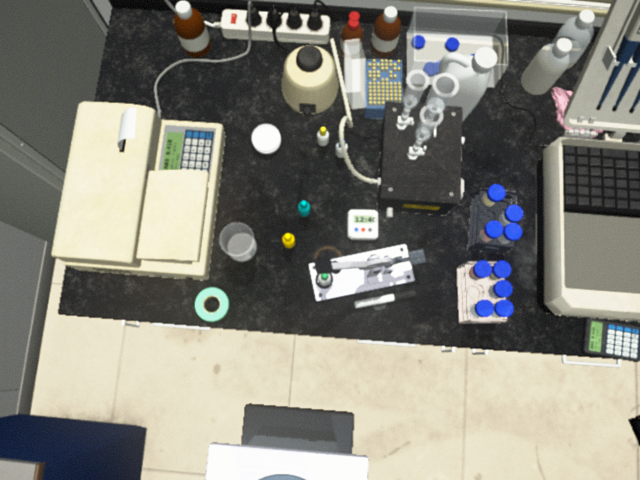

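The clamp is at top (362,272) and scene (358,300). The green-capped bottle in its nest is at top (325,280). Its look-alikes are the yellow bottle at top (289,241) and the turquoise one at (304,208). The tab is the grey plate at about top (417,257). Next I'll take one close crop from each camera.

```bash
python3 - <<'E'
from h import *
a=load('top')['img'][220:320,290:440]; b=load('scene')['img'][185:345,280:450]
a=cv2.resize(a,None,fx=5,fy=5,interpolation=2)[:, :750]; b=cv2.resize(b,None,fx=3.5,fy=3.5,interpolation=2)
cv2.imwrite('pics/a.png',a);cv2.imwrite('pics/b.png',b)
d=load('top')
for n,u,v,z in [('yel',289,241,None),('plateBL',318,299,.008),('plateTL',309,266,.008),('TR',405,246,.008),('BR',413,279,.008),('tab',417,257,.064),('cap',325,280,.075)]: print(n,world(d,u,v,z).round(3),world(d,u,v).round(3))
E
```

```text
yel [0.562 0.032 0.05 ] [0.562 0.032 0.05 ]
plateBL [ 0.453 -0.036  0.008] [ 0.453 -0.036  0.008]
plateTL [ 0.521 -0.012  0.008] [ 0.521 -0.012  0.005]
TR [ 0.579 -0.211  0.008] [ 0.579 -0.211  0.009]
BR [ 0.51  -0.231  0.008] [ 0.51  -0.231  0.007]
tab [ 0.546 -0.227  0.064] [ 0.546 -0.228  0.063]
cap [ 0.484 -0.047  0.075] [ 0.487 -0.047  0.056]
```

View pics/a.png

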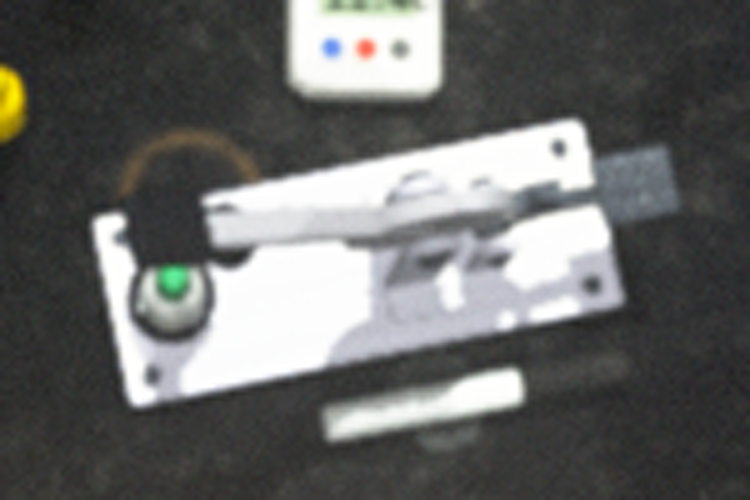

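View pics/b.png

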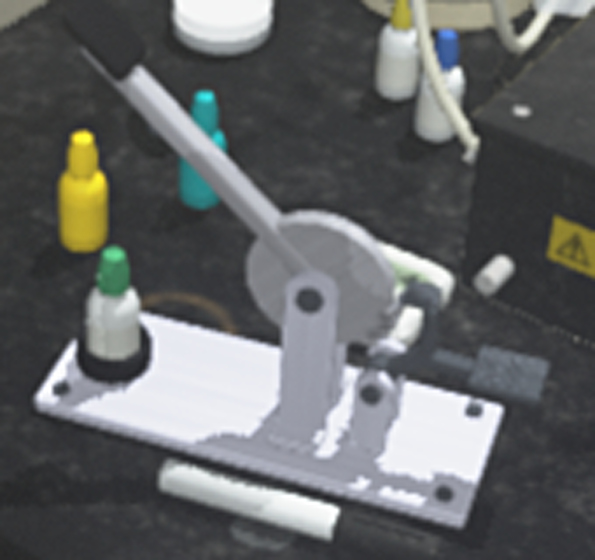

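```bash
python3 - <<'E'
from h import *
d=load('top')
px=dict(TL=(309,263.6),BL=(316.6,301),TR=(406.4,244.4),BR=(414.4,280.4))
loc=np.array([[-.112,-.04],[-.112,.04],[.098,-.04],[.098,.04]])
P=np.array([world(d,*px[k],.008)[:2] for k in('TL','BL','TR','BR')])
R=Ro.align_vectors(np.c_[P-P.mean(0),np.zeros(4)],np.c_[loc-loc.mean(0),np.zeros(4)])[0]
yaw=R.as_euler('zyx')[0]; M=R.as_matrix()[:2,:2]; o=P.mean(0)-M@loc.mean(0)
print('yaw',np.degrees(yaw),'o',o,'res mm',((loc@M.T+o-P)*1e3).round(1).tolist())
inv=lambda p:np.r_[(M.T@(p[:2]-o)),p[2]].round(4)
for n,u,v,z in[('tab',417.6,256.6,.064),('cap',324.5,276,.075),('paddle',324,264.4,.185)]: p=world(d,u,v,z);print(n,p.round(4),inv(p))
ps=world(d,324,264);print('paddle range',ps,inv(ps)); ps=world(d,418,257);print('tab range',ps,inv(ps))
for p in[(388,210),(400,200),(420,190),(455,205),(390,212),(362,225)]: print(p,world(d,*p).round(3))
print(Ro.from_rotvec(ctrl.sense()['eef_rot']).as_matrix().round(3))
# scene camera points inside box over tab region: max height near the tab
np.save('clamp.npy',[o[0],o[1],yaw])
for x,y in[(-.087,0),(-.133,0),(.1,0)]: print((x,y),M@[x,y]+o)
E
```

```text
yaw 74.04093211886745 o [ 0.5179005  -0.12983149] res mm [[-0.0, 0.5], [0.0, 0.4], [0.8, 0.5], [-0.8, -1.4]]
tab [ 0.5472 -0.2286  0.064 ] [ 0.103 -0.001  0.064]
cap [ 0.4921 -0.0457  0.075 ] [-0.088   0.0016  0.075 ]
paddle [ 0.4967 -0.0427  0.185 ] [-0.0896 -0.0035  0.185 ]
paddle range [ 0.49519948 -0.04266236  0.19803356] [-0.0901 -0.0021  0.198 ]
tab range [ 0.54657445 -0.22951142  0.06340211] [ 0.1037 -0.0002  0.0634]
(388, 210) [ 0.647 -0.168  0.035]
(400, 200) [ 0.648 -0.182  0.11 ]
(420, 190) [ 0.67  -0.219  0.114]
(455, 205) [ 0.679 -0.316  0.001]
(390, 212) [ 0.643 -0.172  0.036]
(362, 225) [ 0.615 -0.117  0.016]
[[ 0.908  0.419 -0.001]
 [ 0.419 -0.908  0.002]
 [-0.    -0.002 -1.   ]]
(-0.087, 0) [ 0.4939798  -0.04618461]
(-0.133, 0) [ 0.48133207 -0.00195753]
(0.1, 0) [ 0.54539555 -0.22597732]
```

```bash
python3 - <<'E'
from h import *
d=load('top')
for p in[(485,270),(505,300),(490,310),(497,193),(495,267),(515,213),(425,212),(410,207)]: print(p,world(d,*p).round(3))
print(totool([.521,-.2385,.12]), ctrl.sense()['time'])
E
```

```text
(485, 270) [ 0.521 -0.349  0.116]
(505, 300) [ 0.467 -0.388  0.117]
(490, 310) [ 0.446 -0.359  0.117]
(497, 193) [ 0.676 -0.37   0.116]
(495, 267) [ 0.528 -0.368  0.116]
(515, 213) [ 0.638 -0.406  0.116]
(425, 212) [ 0.653 -0.248  0.019]
(410, 207) [ 0.652 -0.211  0.051]
[ 37.3371112  -23.96267581  10.19959325] 0.1
```

Emit:
drive_tool(deltas=[[4,-2.5,0,0,0,-8],[8,-5,0,0,0,-16],[12,-7.5,0,0,0,-24],[16,-10,0,0,0,-32],[20,-12.5,0,0,0,-40],[24,-15,0,0,0,-48],[28,-18,0,0,0,-56],[32,-20.5,0,0,0,-64]], gripper=4)

```text
time: 0.9
eef_pos: [0.4877, -0.2907, 0.2224]
eef_rot: [-2.239, -2.203, 0.0]
wrist_force: [0.8, -0.5, 0.2]
finger_gap: 0.477
gripper_force: 0.0
```

```bash
python3 - <<'E'
from h import *
s=ctrl.sense();print(s['time'],s['eef_pos'],Ro.from_rotvec(s['eef_rot']).as_matrix().round(3)[:,1],s['wrist_force'],s['joint_pos'])
print(totool([.521,-.2385,.12]))
E
```

```text
0.9 [ 0.48765777 -0.29067812  0.22237199] [ 1.    -0.016 -0.001] [ 0.80251161 -0.51294626  0.19707181] [ 0.78823669  0.32522139 -0.40902525  1.77510847  0.14531707  1.07158091
  0.31251338]
[ 5.26833299  3.25709563 10.23615327]
```

Emit:
drive_tool(deltas=[[2.5,1.5,0,0,0,-8.5],[5.3,3.3,2,0,0,-17],[5.3,3.3,6,0,0,-17],[5.3,3.3,9,0,0,-17],[5.3,3.3,10.2,0,0,-17],[5.3,3.3,10.2,0,0,-17]])

```text
time: 1.5
eef_pos: [0.5203, -0.2404, 0.1188]
eef_rot: [-1.894, -2.502, 0.001]
wrist_force: [-0.2, -0.1, -0.3]
finger_gap: 0.458
gripper_force: 0.0
```

```bash
python3 - <<'E'
from h import *
d=grab('wrist'); cv2.imwrite('pics/w1.png',d['img'])
s=d['s'];print(s['time'],s['eef_pos'],Ro.from_rotvec(s['eef_rot']).as_matrix().round(3)[:,1],s['wrist_force'])
E
```

```text
1.5 [ 0.5202571  -0.24044096  0.11884871] [ 0.963  0.271 -0.003] [-0.2020316  -0.14939965 -0.25248199]
```

View pics/w1.png

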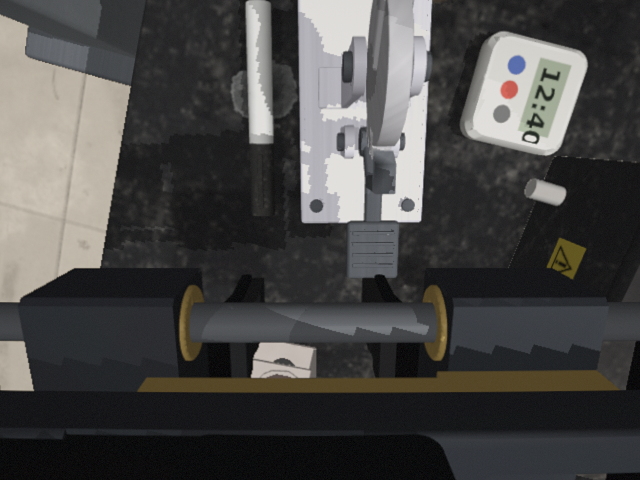

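The wrist view shows the tab at (373,250), the right finger at about (380,300) just behind it, and the marker's dark end at (260,190).

```bash
python3 - <<'E'
from h import *
d=load('wrist')
for p in[(373,236),(373,250),(373,226),(373,274)]: print(world(d,*p).round(4),world(d,*p,.064).round(4))
t=world(d,373,250,.064);print(totool(t))
# project finger points to check the image
T=np.linalg.inv(d['tool_from_camera'])
for y in(.02,.0275,.035):
  for z in (0,-.02):
    c=T@[0,y,z,1];print(y,z,c[:2]/c[2]*d['fx']+[d['cx'],d['cy']])
E
```

```text
[ 0.5479 -0.2187  0.0634] [ 0.5478 -0.2186  0.064 ]
[ 0.5501 -0.226   0.0639] [ 0.5501 -0.226   0.064 ]
[ 0.5462 -0.2135  0.0636] [ 0.5461 -0.2135  0.064 ]
[ 0.5541 -0.2387  0.0645] [ 0.5543 -0.2389  0.064 ]
[0.65173199 3.15965765 5.65047458]
0.02 0 [360.07911011 298.3506277 ]
0.02 -0.02 [366.12946857 318.88302835]
0.0275 0 [378.28322289 298.34919786]
0.0275 -0.02 [386.63795319 318.88036685]
0.035 0 [396.48568209 298.34776814]
0.035 -0.02 [407.14433907 318.87770561]
```

Emit:
drive_tool(deltas=[[0.4,0.4,2,0,0,0],[0.4,0.4,4,0,0,0],[0.4,0.4,5,0,0,0],[0.4,0.4,5.5,0,0,0],[0.4,0.4,6,0,0,0],[0.4,0.4,6.4,0,0,0],[0.4,0.4,6.7,0,0,0],[0.4,0.4,6.8,0,0,0]])

```text
time: 2.35
eef_pos: [0.5254, -0.2368, 0.0533]
eef_rot: [1.896, 2.501, 0.001]
wrist_force: [1.7, -3.1, 2.9]
finger_gap: 0.456
gripper_force: 2.0
```

Emit:
drive_tool(deltas=[[0,0,0.3,0,0,0],[-0.1,0,0.5,0,0,0],[-0.1,0,0.7,0,0,0],[-0.1,0,0.8,0,0,0],[-0.1,0,0.9,0,0,0],[-0.1,0,0.9,0,0,0]])

```text
time: 2.95
eef_pos: [0.526, -0.2369, 0.0478]
eef_rot: [1.894, 2.502, -0.001]
wrist_force: [-8.2, -1.5, 30.2]
finger_gap: 0.458
gripper_force: 14.4
```

Emit:
drive_tool(deltas=[[0,0,-0.5,0,0,0],[0,0,-3,0,0,0],[0,0,-7,0,0,0],[-2,0,-11,0,0,0],[-2,0,-15,0,0,0],[-2,0,-15,0,0,0]])

```text
time: 3.55
eef_pos: [0.5327, -0.2555, 0.1983]
eef_rot: [1.891, 2.499, 0.005]
wrist_force: [-0.1, 0.9, -0.5]
finger_gap: 0.456
gripper_force: 0.0
```

```bash
python3 - <<'E'
from h import *
d=grab('wrist'); w=d['img']; s=d['s'];print(s['time'],s['eef_pos'],s['wrist_force'])
b=cv2.resize(grab('scene')['img'][200:345,285:450],None,fx=3,fy=3,interpolation=2)
cv2.imwrite('pics/c.png',np.hstack([cv2.resize(w,(0,0),fx=.5,fy=.5), cv2.resize(b,(480,240*480//480)) [:240]]) if 0 else np.vstack([cv2.copyMakeBorder(w[:170,:],0,0,0,0,0), cv2.copyMakeBorder(b[:430],0,0,0,640-b.shape[1],0)]))
E
```

```text
3.55 [ 0.5327105  -0.25553801  0.1983473 ] [-0.11099392  0.90159054 -0.48843948]
```

View pics/c.png

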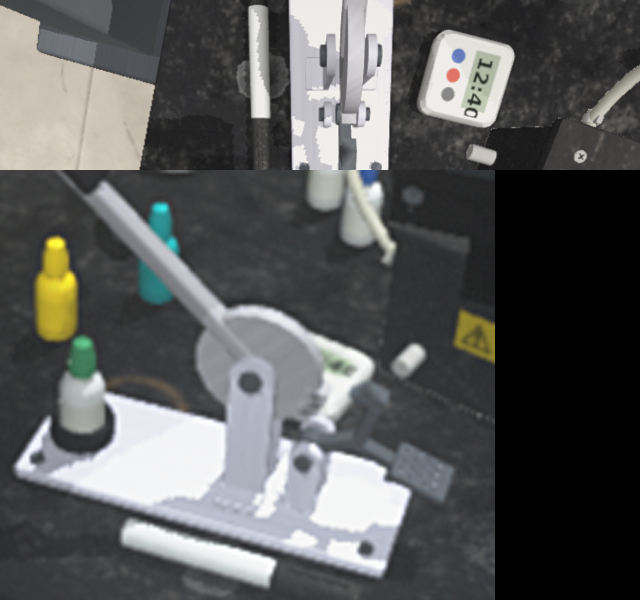

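The tab (composite at (425,470)) is tilted well down and the pawl's nose at (370,395) is clear of the hub. I'll check its depth and locate the paddle.

```bash
python3 - <<'E'
from h import *
d=load('wrist')
for v in range(180,240,6): print(v,[world(d,u,v).round(4).tolist() for u in(346,)])
s=load('scene')
# paddle in scene: cluster of points with z>.14 near the lever
for v in range(188,225,6):
  for u in range(296,325,6):
    p=world(s,u,v)
    if p[2]>.12 and p[0]<.6: print(u,v,p.round(3),s['img'][v,u])
E
```

```text
180 [[0.5489, -0.2167, 0.05]]
186 [[0.5502, -0.2209, 0.0498]]
192 [[0.5518, -0.2254, 0.0476]]
198 [[0.5533, -0.23, 0.0456]]
204 [[0.5548, -0.2345, 0.0443]]
210 [[0.5563, -0.2391, 0.043]]
216 [[0.5636, -0.2506, -0.0002]]
222 [[0.5652, -0.2557, -0.0003]]
228 [[0.5667, -0.2608, 0.0001]]
234 [[0.5684, -0.2661, -0.0007]]
302 188 [ 0.487 -0.033  0.205] [57 55 55]
308 188 [ 0.498 -0.035  0.201] [56 53 54]
302 194 [ 0.481 -0.038  0.199] [49 50 49]
308 194 [ 0.489 -0.043  0.197] [56 54 53]
314 194 [ 0.501 -0.045  0.192] [54 53 52]
308 200 [ 0.483 -0.047  0.191] [47 47 48]
314 200 [ 0.492 -0.051  0.188] [55 53 52]
320 200 [ 0.505 -0.053  0.183] [49 48 49]
314 206 [ 0.487 -0.056  0.182] [45 45 45]
320 206 [ 0.5   -0.057  0.176] [208 199 197]
320 212 [ 0.495 -0.061  0.17 ] [142 137 135]
320 218 [ 0.497 -0.06   0.157] [61 61 61]
320 224 [ 0.49  -0.065  0.152] [50 50 49]
```

Emit:
drive_tool(deltas=[[0,0,-3,0,0,0],[2,0.2,-6,0,0,0],[6,0.6,-6,0,0,0],[10,1,-6,0,0,0],[14,1.4,-6,0,0,0],[18,1.7,-6,0,0,0],[21,2,-6,0,0,0],[21,2,-6,0,0,0]], gripper=0)

```text
time: 4.45
eef_pos: [0.4897, -0.0425, 0.2516]
eef_rot: [-1.881, -2.509, 0.002]
wrist_force: [-0.0, -0.3, -0.5]
finger_gap: 0.005
gripper_force: 0.0
```

```bash
python3 - <<'E'
from h import *
d=grab('wrist'); cv2.imwrite('pics/w2.png',d['img']);s=d['s'];print(s['time'],s['eef_pos'],s['finger_gap'],s['wrist_force'])
H=np.array([.5215,-.1423,.089]);ex=np.array([.2748,-.9615,0])
for th in(.76,.6,.4,.2,.1,0):
    p=H-(.146*np.cos(th)-.01*np.sin(th))*ex+[0,0,.146*np.sin(th)+.01*np.cos(th)]
    print(th,p.round(4),totool(p).round(2))
E
```

```text
4.45 [ 0.48967152 -0.04251535  0.25164772] 0.004942787927607201 [-0.02294942 -0.33231129 -0.54000431]
0.76 [ 0.4943 -0.0472  0.1968] [-0.27  0.36  5.49]
0.6 [ 0.4899 -0.0319  0.1797] [1.32 0.37 7.2 ]
0.4 [ 0.4856 -0.0167  0.1551] [2.88 0.38 9.67]
0.2 [ 0.4827 -0.0066  0.1278] [ 3.93  0.39 12.4 ]
0.1 [ 0.4819 -0.0036  0.1135] [ 4.24  0.4  13.83]
0 [ 0.4814 -0.0019  0.099 ] [ 4.41  0.4  15.28]
```

View pics/w2.png

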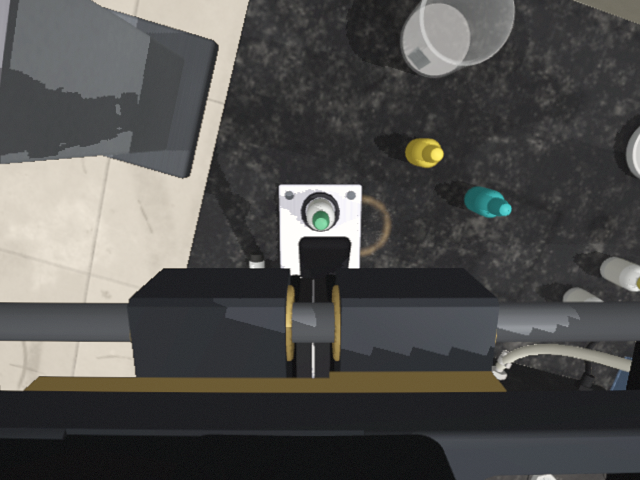

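The paddle at (325,258) is just ahead of and below the shut fingers at (313,300), matching the predicted offset. The bottle stands at (320,212).

Emit:
drive_tool(deltas=[[0,0.4,2.5,0,0,0],[0,0.4,4.5,0,0,0],[0.2,0.4,5.5,0,0,0],[0.8,0.4,6.5,0,0,0],[1.4,0.4,7.3,0,0,0],[2,0.4,8.1,0,0,0],[2.5,0.4,8.9,0,0,0],[2.9,0.4,9.7,0,0,0]])

```text
time: 5.3
eef_pos: [0.4883, -0.019, 0.1563]
eef_rot: [1.896, 2.504, 0.0]
wrist_force: [-0.7, -2.6, 1.8]
finger_gap: 0.008
gripper_force: 1.3
```

Emit:
drive_tool(deltas=[[0.4,0,0.9,0,0,0],[0.8,0,1.8,0,0,0],[1.0,0,2.6,0,0,0],[1.2,0,3.3,0,0,0],[1.3,0,3.9,0,0,0],[1.4,0,4.5,0,0,0],[1.5,0,4.8,0,0,0],[1.5,0,5.0,0,0,0]])

```text
time: 6.1
eef_pos: [0.4842, -0.0046, 0.1063]
eef_rot: [-1.896, -2.505, -0.001]
wrist_force: [-0.3, 1.6, 1.6]
finger_gap: 0.003
gripper_force: 1.2
```

Emit:
drive_tool(deltas=[[0,0,0.2,0,0,0],[0,0,0.4,0,0,0],[0,0,0.6,0,0,0],[0,0,0.7,0,0,0],[0,0,0.7,0,0,0]])

```text
time: 6.6
eef_pos: [0.4842, -0.0051, 0.0994]
eef_rot: [1.896, 2.505, -0.0]
wrist_force: [0.5, 0.1, 0.5]
finger_gap: 0.008
gripper_force: 0.3
```

Emit:
drive_tool(deltas=[[0,0,0.1,0,0,0],[0,0,0.2,0,0,0],[0,0,0.2,0,0,0]])

```text
time: 6.9
eef_pos: [0.4843, -0.0051, 0.0986]
eef_rot: [1.896, 2.504, -0.001]
wrist_force: [-3.7, 0.4, 11.1]
finger_gap: 0.002
gripper_force: 5.9
```

The push force rose to 11 N at the expected height, so the pad is on the cap. I'll move clear and check.

Emit:
drive_tool(deltas=[[0,0,-0.5,0,0,0],[0,0,-3,0,0,0],[0,0,-7,0,0,0],[0,0,-11,0,0,0],[-3,0,-13,0,0,0],[-7,0,-13,0,0,0],[-11,0,-13,0,0,0],[-11,0,-13,0,0,0]])

```text
time: 7.7
eef_pos: [0.5144, -0.1181, 0.2271]
eef_rot: [1.908, 2.494, -0.004]
wrist_force: [-0.2, 0.0, -0.6]
finger_gap: 0.004
gripper_force: 0.0
```

```bash
python3 - <<'E'
from h import *
s=ctrl.sense();print(s['time'],s['eef_pos'],s['wrist_force'])
d=grab('scene'); w=grab('wrist')
a=cv2.resize(d['img'][200:345,240:450],None,fx=3,fy=3,interpolation=2)
cv2.imwrite('pics/e.png',a)
for u in range(300,350,4): 
  print(u,[(v,world(d,u,v).round(3).tolist()) for v in(236,242,248) if .06<world(d,u,v)[2]<.16])
E
```

```text
7.7 [ 0.51436774 -0.11814118  0.22711166] [-0.24425682  0.03647501 -0.64543775]
300 [(242, [0.495, -0.02, 0.095]), (248, [0.486, -0.028, 0.091])]
304 [(248, [0.488, -0.034, 0.093])]
308 [(248, [0.491, -0.041, 0.094])]
312 [(248, [0.494, -0.046, 0.095])]
316 [(248, [0.499, -0.05, 0.094])]
320 [(248, [0.503, -0.056, 0.095])]
324 [(248, [0.506, -0.061, 0.095])]
328 []
332 []
336 []
340 []
344 []
348 []
```

View pics/e.png

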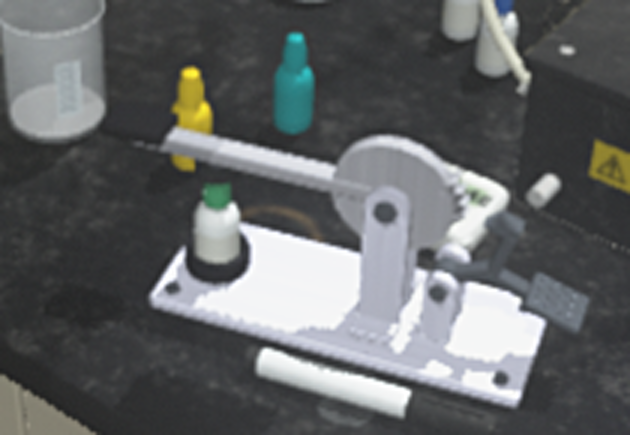

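The lever is level at z ≈ 0.094 along its length. The bottle is upright under the pad at (217,225), the pawl is still free at (500,240), and the loose items in view look undisturbed. Handing in.

```bash
python3 -c "
from cell import ctrl
print(ctrl.job_done())"
```

```text
the job is handed in; nothing more can be done
None
```

I pressed the pawl's tab fully down, pushed the lever level until its pad rested on the bottle's cap, moved the arm clear, and handed the job in at about 8 s; the result of the judging was not shown.

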